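# Hang a bottle carrier on the spring balance and hold it up for weighing

### The arm

A 6-joint arm with a two-finger parallel gripper is mounted at the origin on a cart in front of the work surface, level with it; the furniture and walls round the work are solid. World frame = base frame: x ahead of the robot, y to its left, z up, the work surface at z = 0. Lengths are in m, angles in rad, forces in N, time in s.
With the tool pointing down it reaches from about 0.35 to 0.975 m from the base axis. Payload 4.9 kg.
Tool frame: the origin (TCP) lies midway between the tips of the shut fingers; the grasp point (between the pads) lies 19 mm behind it (ctrl.tcp_to_grasp is the distance from the TCP to the grasp point, in m); z points along the fingers, y is the line along which they close (so a half turn about z gives the same grasp; the last joint's range is limited). The gripper opens to 85 mm and grips with 20 to 120 N. Pads are 22 mm wide; open, the fingers measure 114 mm over their backs; the gripper's body (76 mm by 85 mm) begins 54 mm behind the grasp point. The pads swing forward as they close: fully open they stand 13 mm farther back than shut.
Start: joints at [-1.325, 0.053, 1.613, -0, 1.476, -0.119], TCP at [0.223, -0.584, 0.231] pointing down, gripper open.
Joint ranges: [-3.01, 3.01], [-1.01, 2.22], [0.06, 2.58], [-1.02, 4.17], [0.09, 2.62], [-3.14, 3.14]. Speed limits (rad/s): [2.57, 2.57, 3.14, 3.14, 3.14, 3.14].

### API

Orientations are given as a rotation vector (axis times angle).
In Python, from station import ctrl, optics gives the robot as it stands (ctrl), with the cameras (optics).
- The arm moves only by the shell command python3 jog.py [FORCE], which reads ROWS from standard input. ROWS is a JSON list of rows, 1 to 20 of them, each an object with the fields aperture (the finger opening in m), d (a list: dx, dy, dz in m), r (a list: a rotation vector rx, ry, rz in rad); a field left out counts as zero (the opening has to be given); each row is the pose to reach, as a shift and turn from the pose commanded when the command began, along the tool's axes at that moment; what a row does not reach only later rows make up. A row lasts 1/12 s, in which the tool goes at most 0.0417 m and 0.125 rad, less where a joint would pass 70% of its speed; a pose out of reach is approached as far as the arm can. The fingers move at their own pace and stop on an object; FORCE is the grip in N (left out, the last holds). Time passes only in rows, so rows that do not move let the fingers close. It prints the time, the measured TCP pose, the force, the opening and the grip force at its end. Input that does not fit is refused with a message, and nothing moves.
- ctrl.get_obs(): the state, without advancing time (a new reading comes with each control period).
- optics.get_image(name): name is "side" or "top"; returns the picture (384x512x3 uint8, red, green, blue); there is no depth.
- optics.camera_params(name): a dict with "fx", "fy", "cx", "cy" (pixels), "T" (4x4, takes a point from camera to world coordinates). Camera axes: x right, y down, z forward; pixel columns grow to the right and rows downward; lengths in m; the calibration is good to about 2 mm. A picture is of the moment at which its call begins. camera_params takes no time and is no camera call.
- ctrl.finish_job(): hands the job in; it is judged then, once.
The state is a dict: "t": time; "q": joint angles; "dq": joint speeds; "effort": joint torques, N m; "tool_pos": TCP position; "tool_rot": TCP orientation; "contact_force": force on the tool from outside, world axes, zero at the start; "wrist_torque": the same for the moment, N m; "opening": finger opening in m; "grip_force": force on a finger pad.
Only numpy, scipy, OpenCV 4.12 (cv2) and the standard library are available. Lean on these libraries where they do the work, as an engineer would, in place of code of your own. Each camera call takes 0.05 s, during which the arm holds its last target. There are 200 camera calls.

### The job

Take the hand-held spring balance off its stand by its blue grip, catch the wire carrier's handle on the balance's hook at the kink in the middle, and lift the carrier with its two bottles about five centimetres clear of the bench so that it can be weighed. Finish still holding the balance upright, with the carrier hanging level and still from the hook alone and both bottles standing in it; leave the other things where they are.

Things in the scene. Friction and masses are not known exactly. Their poses are not given: they have to be found in the camera images.
- stand: fixed stand: grey base 125x92x10 mm, 15 mm post 46 mm towards +x of the origin, level aluminium fork whose top is 140 mm above the bench (post ends there too). Its 25 mm slot opens towards -x; each 13 mm prong ends in a 4 mm lip: lift the balance 8 mm or more, then draw it out towards -x, or lift it straight up. Origin: on the bench below where the balance hangs
- balance: loose upright spring balance, 0.12 kg: white tube 22 mm thick, 66 mm long; blue collar 36 mm across, z 66 to 72 mm, resting on the fork; flat blue grip 34 mm wide (x), 14 mm thick (y), z 71 to 117 mm; small ring on top to z 131 mm. Origin: tube axis at its lower end, 74 mm above the bench in the stand; z up, x the way the hook's tip lies
- balance_grip (a point): middle of the blue grip on the tube's axis, 97 mm above the balance's origin: take it here, fingers on the two flat faces (closing along the balance's y)
- balance_hook (a joint): how far the load draws the spring and hook down out of the tube (m): 0 unloaded, end stop 0.032; about 6 mm per newton after the first 0.3 N; the loaded carrier draws it 12 to 24 mm
- hook_saddle (a point): where the load sits: top of the hook's wire at its lowest point, on the tube's axis, 43.5 mm below the balance's origin when unloaded. The hook is a J of 5 mm wire in the balance's x-z plane: shank 13 mm towards -x, tip 13.5 mm towards +x, tip's top 16 mm above the saddle and 27.5 mm below the tube, lowest point 5 mm below the saddle. The handle enters from +x, above the tip
- carrier: loose stainless wire carrier, 54x108 mm, sides 42 mm high, 0.13 to 0.25 kg empty, holding two bottles; its arched handle of 4 mm wire runs along y, legs at y = +-52 mm, shoulders 104 to 108 mm high, with a kink like an upturned V (24 mm wide, 16 mm high) in the middle. Origin: centre of the underside; z up
- handle_peak (a point): peak of the kink in the carrier's handle, centre of the wire, midway along the handle, 124 mm above the underside; properly hung, the hook's saddle lies about 5 mm below it
- bottle_left: white screw-cap bottle with a green label, 41 mm across and 74 mm tall, 0.06 to 0.09 kg, standing loose in the carrier's +y bay on its 3 mm floor, 26 mm from the middle. Origin: centre of its underside
- bottle_right: the same kind of bottle in the carrier's -y bay, 26 mm from the middle. Origin: centre of its underside
- spare_bottle: bystander: white screw-cap bottle with a blue label, 41 mm across, 74 mm tall, on the bench. Origin: centre of its underside
- jar: bystander: jar with a blue lid, 66 mm across, 89 mm tall. Origin: centre of its underside
- tip_box: bystander: grey pipette tip box with a clear lid, 72x122x77 mm. Origin: centre of its underside
- timer: bystander: white lab timer, 58x62x20 mm, near the front edge. Origin: centre of its underside
- tape_roll: bystander: roll of brown tape lying flat, 96 mm across, 48 mm high

How it is judged:
On the way, in this order (a step that is already met when the one before it is completed fails the run):
1. the balance has been taken off its stand and clear of it (distance between balance and stand above 0.14 m), for 0.1 s.
2. the hook sits under the kink of the carrier's handle (distance between hook_saddle and handle_peak below 0.013 m), for 0.2 s.
At the end, for the whole second after the job is handed in: Balance gripped, upright (0.12 rad), off its stand; carrier hangs from the hook at the kink (saddle within 13 mm of the peak), 30 to 100 mm above the bench, level (0.12 rad), still (0.03 m/s, 0.3 rad/s), touching nothing else; spring drawn out 10 to 30 mm; both bottles standing in it (height (world z) of carrier between 0.03 and 0.1 m and angle between each of carrier, balance's own z axis and vertical below 0.12 rad and linear speed of carrier below 0.03 m/s and angular speed of carrier below 0.3 rad/s and distance between hook_saddle and handle_peak below 0.013 m and value of joint balance_hook between 0.01 and 0.03 m and contact force between the fingers and balance above 1 N and contact force between each of the arm, the fingers, stand, tape_roll, spare_bottle, jar, tip_box, timer and carrier below 0.05 N and contact force between stand and balance below 0.05 N and distance between each of bottle_left, bottle_right and carrier below 0.04 m and angle between each of bottle_left, bottle_right's own z axis and vertical below 0.25 rad); the arm keeps its last pose, push and grip.
It fails at once if a bystander was pushed more than 30 mm (distance of any of tape_roll, spare_bottle, jar, tip_box, timer from where it was at the start of the episode above 0.03 m).
It fails at once if the carrier or a bottle in it was tipped (angle between any of carrier, bottle_left, bottle_right's own z axis and vertical above 0.5 rad).
It also fails if it takes over 51 s, if anything falls off the work surface, if the arm or the gripper's body presses on something with over 40 N, if the wrist force passes 120 N, or if a joint passes its speed limit or range.

## Working session

There is one attempt and no reset: what is moved stays moved. The work goes in short steps, Python scripts to look and compute and a shell command to move; the robot and the scene stay as the last step left them, time stands still between calls to the robot, and variables do not carry over. Pictures are saved under pics/ and viewed, at most 12 in all, crops included, and the job is handed in when it is done.

```bash
ls; mkdir -p pics
python3 - <<'E'
from station import ctrl, optics
import cv2,numpy as np
np.set_printoptions(precision=4,suppress=True)
for n in("side","top"):
    im=optics.get_image(n); cv2.imwrite(f"pics/{n}0.png",im[:,:,::-1]); p=optics.camera_params(n); print(n,p)
o=ctrl.get_obs(); print(o, ctrl.tcp_to_grasp)
E
```

```text
jog.py
pics
station.py
side {'fx': 373.0923598926952, 'fy': 373.0923598926952, 'cx': 259.4345057433949, 'cy': 196.5695597957028, 'T': array([[-0.0294,  0.8814, -0.4714,  0.9626],
       [ 0.9995,  0.0217, -0.0217,  0.085 ],
       [-0.0089, -0.4718, -0.8816,  0.8661],
       [ 0.    ,  0.    ,  0.    ,  1.    ]])}
top {'fx': 378.8946849705791, 'fy': 378.8946849705791, 'cx': 254.24159670212597, 'cy': 192.13362227770534, 'T': array([[ 0.0137, -0.999 ,  0.0417,  0.5212],
       [-0.9999, -0.014 , -0.0085,  0.0767],
       [ 0.009 , -0.0416, -0.9991,  1.2753],
       [ 0.    ,  0.    ,  0.    ,  1.    ]])}
{'t': 0.1, 'q': array([-1.325 ,  0.0533,  1.6142, -0.    ,  1.476 , -0.119 ]), 'dq': array([ 0.0006, -0.0012, -0.0023, -0.0011, -0.0005,  0.0014]), 'effort': array([ -0.0002, -39.4909, -37.1361,  -0.0001,   0.0039,   0.    ]), 'tool_pos': array([ 0.2228, -0.5833,  0.2302]), 'tool_rot': array([-3.0876, -0.5695,  0.0002]), 'contact_force': array([-0.2141, -0.6276, -0.2195]), 'wrist_torque': array([-0.0184, -0.0387, -0.0014]), 'grip_force': 0.0, 'opening': 0.08552720932645141} 0.0187
```

View pics/side0.png

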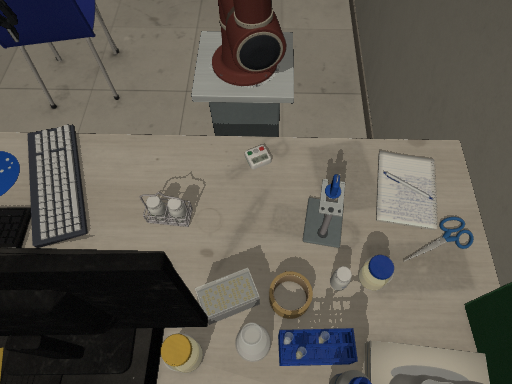

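View pics/top0.png

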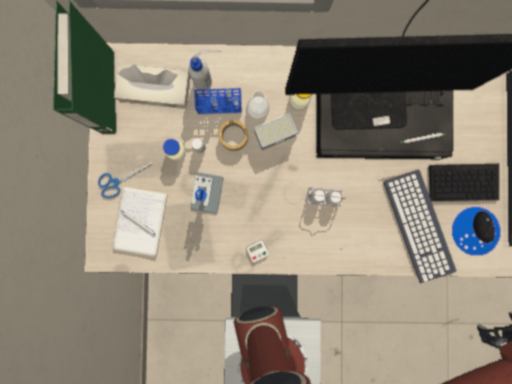

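Side: the balance is near (333,188) and the carrier near (167,207). Top: balance near (201,195), carrier near (325,197). I'll zoom in on both.

Run:
```python
import cv2,numpy as np
s=cv2.imread('pics/side0.png');t=cv2.imread('pics/top0.png')
def c(i,x,y,w=80,h=60): return cv2.resize(i[y:y+h,x:x+w],(400,300),interpolation=cv2.INTER_CUBIC)
# origins: side carrier(130,170) side balance(295,165,) top carrier(290,180), top balance(165,165)
cv2.imwrite('pics/c0.png',np.vstack([np.hstack([c(s,130,170),c(s,290,160,112,84)]),np.hstack([c(t,285,180),c(t,165,165)])]))
```

```text
(no output)
```

View pics/c0.png

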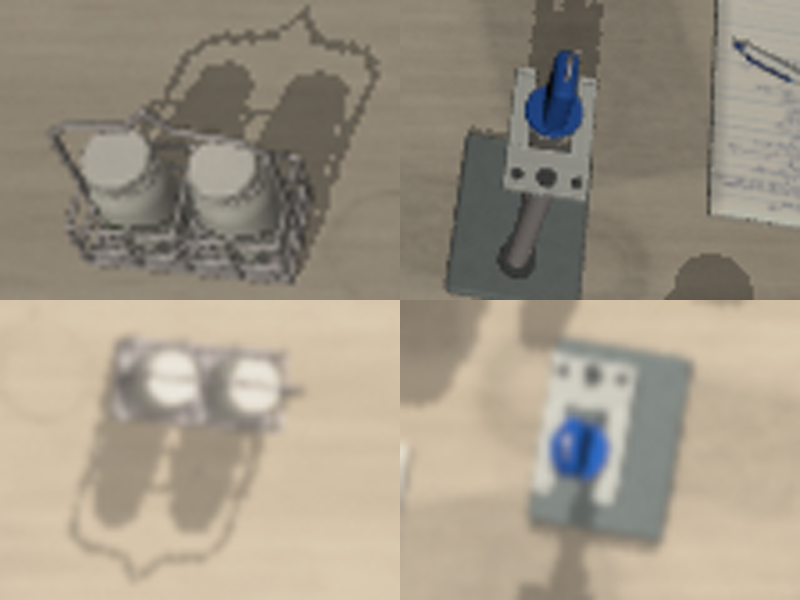

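The side crop shows the handle's peak near crop (140,113), i.e. side pixel (158,192.6). The blue collar and grip are seen edge-on, so the grip's flat faces are roughly ±y. Now I'll measure these.

```bash
cat > h.py <<'E'
from station import ctrl, optics
import cv2,numpy as np
from scipy.spatial.transform import Rotation as R
np.set_printoptions(precision=4,suppress=True)
P={n:optics.camera_params(n) for n in("side","top")}
def ray(n,uv):
    p=P[n];d=p['T'][:3,:3]@np.array([(uv[0]-p['cx'])/p['fx'],(uv[1]-p['cy'])/p['fy'],1]);return p['T'][:3,3],d
def plane(n,uv,z):
    o,d=ray(n,uv);return o+d*(z-o[2])/d[2]
def tri(us,ut):
    A=[];b=[]
    for n,u in(("side",us),("top",ut)):
        o,d=ray(n,u);d=d/np.linalg.norm(d);M=np.eye(3)-np.outer(d,d);A.append(M);b.append(M@o)
    A=np.vstack(A);b=np.hstack(b);x=np.linalg.lstsq(A,b,rcond=None)[0];return x,np.linalg.norm(A@x-b)
def proj(n,X):
    p=P[n];c=p['T'][:3,:3].T@(np.array(X)-p['T'][:3,3]);return np.array([p['fx']*c[0]/c[2]+p['cx'],p['fy']*c[1]/c[2]+p['cy']])
def blobs(m,amin=15):
    n,l,s,c=cv2.connectedComponentsWithStats(m.astype(np.uint8));return [(s[i],c[i],l==i) for i in range(1,n) if s[i,4]>=amin]
E
python3 - <<'E'
from h import *
s=cv2.imread('pics/side0.png');t=cv2.imread('pics/top0.png')
def hsv(i):return cv2.cvtColor(i,cv2.COLOR_BGR2HSV)
def win(m,x0,y0,x1,y1):
    z=np.zeros_like(m);z[y0:y1,x0:x1]=m[y0:y1,x0:x1];return z
for n,i,w in(("side",s,(310,165,350,210)),("top",t,(185,180,220,210))):
    h=hsv(i);m=(h[...,0]>100)&(h[...,0]<125)&(h[...,1]>150)
    for b in blobs(win(m,*w)):
        print(n,'blue',b[0],b[1])
        if n=="side": 
            for y in range(b[0][1],b[0][1]+b[0][3]): xs=np.where(b[2][y])[0]; print(y,xs.min(),xs.max())
        print('collar on z.143',plane(n,b[1],.143), 'z.171',plane(n,b[1],.171))
# stand base: dark grey-green at z=.01; fork light grey
for n,i,w in(("side",s,(290,165,360,250)),("top",t,(180,165,230,220))):
    h=hsv(i);b,g,r=[i[...,k].astype(int) for k in range(3)]
    m=win((g>=r)&(h[...,2]<150)&(h[...,1]<60)&(h[...,2]>70),*w)
    for B in blobs(m,100):
        pts=np.argwhere(B[2])[:,::-1].astype(np.float32);q=cv2.boxPoints(cv2.minAreaRect(pts));print(n,'base',B[0]);W=np.array([plane(n,a,.01) for a in q]);print(W, W.mean(0))
# caps
for n,i,w in(("side",s,(140,190,200,225)),("top",t,(305,185,350,210))):
    h=hsv(i);m=win((h[...,2]>(175 if n=="side" else 215))&(h[...,1]<45),*w)
    for B in blobs(m,20): print(n,'cap',B[0],B[1],plane(n,B[1],.077))
print('peak',plane("side",(158,192.6),.124))
print(s[200,153],s[196,153],t[195,320])
E
```

```text
side blue [325 175  16  23 223] [333.2556 188.4619]
175 334 336
176 334 339
177 334 339
178 333 339
179 333 339
180 333 339
181 332 338
182 332 338
183 332 338
184 330 338
185 328 338
186 327 338
187 326 339
188 326 339
189 325 340
190 325 340
191 325 340
192 325 340
193 326 340
194 326 339
195 327 339
196 328 338
197 330 336
collar on z.143 [0.5516 0.2304 0.143 ] z.171 [0.5675 0.2247 0.171 ]
top blue [196 189  10  11  66] [201.0606 194.6515]
collar on z.143 [0.5587 0.2259 0.143 ] z.171 [0.5577 0.2222 0.171 ]
side base [ 303  179   42   69 1442]
[[0.628  0.1711 0.01  ]
 [0.4418 0.2004 0.01  ]
 [0.4559 0.298  0.01  ]
 [0.6393 0.2605 0.01  ]] [0.5412 0.2325 0.01  ]
top base [191 173  32  40 504]
[[0.5182 0.2778 0.01  ]
 [0.6373 0.258  0.01  ]
 [0.6224 0.1718 0.01  ]
 [0.5033 0.1919 0.01  ]] [0.5703 0.2249 0.01  ]
top cap [315 191   9   9  61] [318.9672 195.1475] [ 0.5645 -0.1387  0.077 ]
top cap [332 192   8   5  26] [335.8462 194.1154] [ 0.5685 -0.1922  0.077 ]
top cap [332 198   8   4  27] [335.6296 199.2593] [ 0.5522 -0.1916  0.077 ]
peak [ 0.5613 -0.1643  0.124 ]
[153 164 168] [128 137 142] [194 207 215]
```

Measured so far:
- **Carrier:** peak about (0.561,-0.164), caps' midpoint (0.562,-0.165), which agree. Yaw is about -4.5°.
- **Stand:** yaw about -9.5°, balance axis about (0.5575,0.227).

Next I'll move above the balance.

```bash
cat >> h.py <<'E'
def goal(pos,yaw):  # tool down, tool x axis at yaw(deg); prints row in tool axes
    o=ctrl.get_obs();R0=R.from_rotvec(o['tool_rot'])
    y=np.deg2rad(yaw);Rt=R.from_matrix(np.array([[np.cos(y),np.sin(y),0],[np.sin(y),-np.cos(y),0],[0,0,-1]]))
    print('t',o['t'],'row',R0.inv().apply(np.array(pos)-o['tool_pos']),(R0.inv()*Rt).as_rotvec())
E
python3 - <<'E'
from h import *
print(plane("side",(332.7,190.8),.145)); print(proj("top",(.5575,.227,.146)),proj("side",(.5575,.227,.146)))
goal((.5575,.227,.26),-9.5)
E
```

```text
[0.5587 0.2284 0.145 ]
[200.5375 194.997 ] [332.116  190.1033]
t 0.1 row [ 0.6017 -0.6377 -0.0285] [-0.0019  0.0003  0.5306]
```

```bash
R="x"; echo '[{"aperture": 0.085, "d": [0.25, -0.265, -0.0285], "r": [0, 0, 0.25]}, {"aperture": 0.085, "d": [0.602, -0.638, -0.0285], "r": [-0.002, 0, 0.53]}, {"aperture": 0.085, "d": [0.602, -0.638, -0.0285], "r": [-0.002, 0, 0.53]}, {"aperture": 0.085, "d": [0.602, -0.638, -0.0285], "r": [-0.002, 0, 0.53]}, {"aperture": 0.085, "d": [0.602, -0.638, -0.0285], "r": [-0.002, 0, 0.53]}, {"aperture": 0.085, "d": [0.602, -0.638, -0.0285], "r": [-0.002, 0, 0.53]}, {"aperture": 0.085, "d": [0.602, -0.638, -0.0285], "r": [-0.002, 0, 0.53]}, {"aperture": 0.085, "d": [0.602, -0.638, -0.0285], "r": [-0.002, 0, 0.53]}, {"aperture": 0.085, "d": [0.602, -0.638, -0.0285], "r": [-0.002, 0, 0.53]}, {"aperture": 0.085, "d": [0.602, -0.638, -0.0285], "r": [-0.002, 0, 0.53]}, {"aperture": 0.085, "d": [0.602, -0.638, -0.0285], "r": [-0.002, 0, 0.53]}, {"aperture": 0.085, "d": [0.602, -0.638, -0.0285], "r": [-0.002, 0, 0.53]}, {"aperture": 0.085, "d": [0.602, -0.638, -0.0285], "r": [-0.002, 0, 0.53]}, {"aperture": 0.085, "d": [0.602, -0.638, -0.0285], "r": [-0.002, 0, 0.53]}, {"aperture": 0.085, "d": [0.602, -0.638, -0.0285], "r": [-0.002, 0, 0.53]}, {"aperture": 0.085, "d": [0.602, -0.638, -0.0285], "r": [-0.002, 0, 0.53]}, {"aperture": 0.085, "d": [0.602, -0.638, -0.0285], "r": [-0.002, 0, 0.53]}, {"aperture": 0.085, "d": [0.602, -0.638, -0.0285], "r": [-0.002, 0, 0.53]}, {"aperture": 0.085, "d": [0.602, -0.638, -0.0285], "r": [-0.002, 0, 0.53]}, {"aperture": 0.085, "d": [0.602, -0.638, -0.0285], "r": [-0.002, 0, 0.53]}]' | python3 jog.py
python3 -c "
from h import *
goal((.558,.2275,.26),-9.5)"
```

```text
t: 1.77
tool_pos: [0.5409, 0.1882, 0.2579]
tool_rot: [3.129, -0.258, -0.0]
contact_force: [0.7, -0.3, 0.4]
opening: 0.0853
grip_force: 0.0
t 1.7667 row [ 0.0104 -0.0416 -0.0022] [0.0023 0.     0.0012]
```

```bash
echo '[{"aperture": 0.07}, {"aperture": 0.07}, {"aperture": 0.07}]' | python3 jog.py
python3 -c "
from h import *
goal((.558,.2275,.26),-9.5);goal((.558,.2275,.155),-9.5)"
```

```text
t: 2.02
tool_pos: [0.5404, 0.1858, 0.2577]
tool_rot: [3.128, -0.258, -0.002]
contact_force: [-0.2, -0.3, 0.0]
opening: 0.0699
grip_force: 0.0
t 2.0167 row [ 0.0105 -0.044  -0.0024] [0.0029 0.0008 0.0011]
t 2.0167 row [ 0.0106 -0.0443  0.1026] [0.0029 0.0008 0.0011]
```

```bash
echo '[{"aperture": 0.06, "d": [0.0105, -0.044, -0.002], "r": [0.003, 0, 0.001]}, {"aperture": 0.06, "d": [0.0105, -0.044, -0.002], "r": [0.003, 0, 0.001]}, {"aperture": 0.06, "d": [0.0105, -0.044, 0], "r": [0.003, 0, 0.001]}, {"aperture": 0.06, "d": [0.0105, -0.044, 0.035], "r": [0.003, 0, 0.001]}, {"aperture": 0.06, "d": [0.0105, -0.044, 0.07], "r": [0.003, 0, 0.001]}, {"aperture": 0.06, "d": [0.0105, -0.044, 0.09], "r": [0.003, 0, 0.001]}, {"aperture": 0.06, "d": [0.0105, -0.044, 0.1026], "r": [0.003, 0, 0.001]}, {"aperture": 0.06, "d": [0.0105, -0.044, 0.1026], "r": [0.003, 0, 0.001]}, {"aperture": 0.06, "d": [0.0105, -0.044, 0.1026], "r": [0.003, 0, 0.001]}]' | python3 jog.py
python3 - <<'E'
from h import *
goal((.558,.2275,.155),-9.5)
s=optics.get_image("side")[:,:,::-1];t=optics.get_image("top")[:,:,::-1]
f=lambda i,x,y:cv2.resize(i[y:y+80,x:x+80],(400,400),interpolation=cv2.INTER_CUBIC)
cv2.imwrite('pics/g1.png',np.hstack([f(s,293,145),f(t,165,160)]))
E
```

```text
t: 2.77
tool_pos: [0.5584, 0.2264, 0.1562]
tool_rot: [-3.13, 0.263, -0.001]
contact_force: [0.5, -0.2, -0.3]
opening: 0.0604
grip_force: 0.0
t 2.7667 row [-0.0006 -0.001   0.0012] [-0.0009 -0.0006 -0.0016]
```

View pics/g1.png

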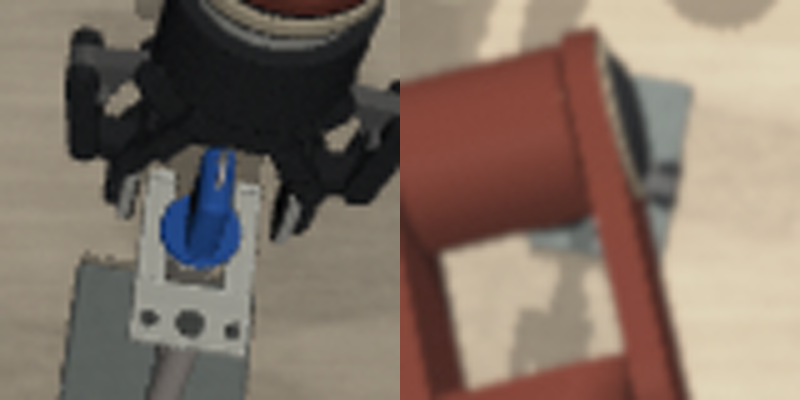

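The side view (left) shows the grip at crop (213,180), between the open fingers at (125,190) and (285,215). It's centred, so I'll close.

```bash
echo '[{"aperture": 0.03}, {"aperture": 0.03}, {"aperture": 0.0}, {"aperture": 0.0}, {"aperture": 0.0}, {"aperture": 0.0}]' | python3 jog.py 60
echo '[{"aperture": 0, "d": [0, 0, -0.012]}, {"aperture": 0, "d": [0, 0, -0.025]}, {"aperture": 0, "d": [0, 0, -0.05]}, {"aperture": 0, "d": [0, 0, -0.08]}, {"aperture": 0, "d": [0, 0, -0.11]}, {"aperture": 0, "d": [0, 0, -0.14]}, {"aperture": 0, "d": [0, 0, -0.165]}, {"aperture": 0, "d": [0, 0, -0.165]}, {"aperture": 0, "d": [0, 0, -0.165]}]' | python3 jog.py
python3 - <<'E'
from h import *
s=optics.get_image("side")[:,:,::-1]
cv2.imwrite('pics/g2.png',cv2.resize(s[80:230,260:410],(600,600),interpolation=cv2.INTER_CUBIC))
goal((.44,-.16,.30),-4.5)
E
```

```text
t: 3.37
tool_pos: [0.5589, 0.2276, 0.1567]
tool_rot: [-3.129, 0.26, -0.003]
contact_force: [-0.1, 0.7, 4.5]
opening: 0.0133
grip_force: 58.4
t: 4.12
tool_pos: [0.5591, 0.2274, 0.324]
tool_rot: [-3.128, 0.26, -0.008]
contact_force: [0.1, -0.5, -0.8]
opening: 0.0134
grip_force: 58.9
t 4.1667 row [-0.0526  0.4015  0.0207] [-0.0013 -0.0013 -0.0877]
```

View pics/g2.png

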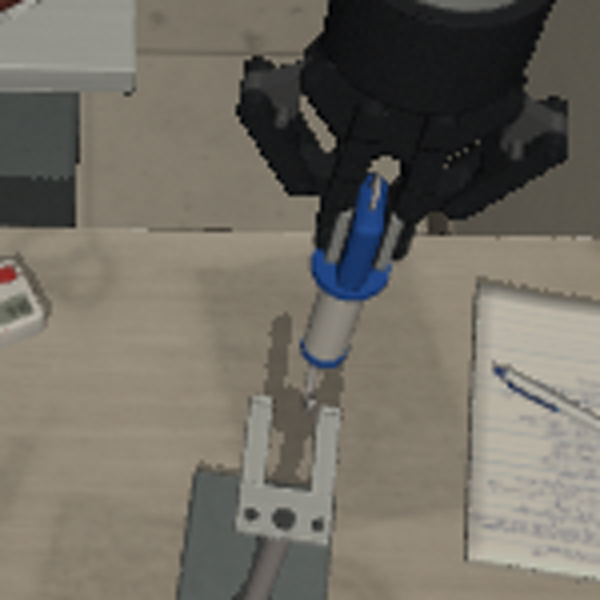

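The balance is held and clear of the fork. The hook is faintly visible around crop (312,390). I'll check the tip direction against the projected geometry, then move to the carrier.

Run:
```python
from h import *
o=np.array([.5591,.2274,.2413]);c=np.array([.986,-.165,0])
for sg in(1,-1):
    for nm,dx,z in(("tubeend",0,0),("shanktop",0,-.010),("shank",-.013,-.03),("low",0,-.046),("tiplow",.0135,-.04),("tiptop",.0135,-.0275)):
        print(sg,nm,(proj("side",o+c*dx*sg+[0,0,z])-[260,80])*4)
s=cv2.imread('pics/g2.png')
cv2.imwrite('pics/g3.png',cv2.resize(s[320:440,240:380],(700,600),interpolation=cv2.INTER_CUBIC))
```

```text
1 tubeend [320.8565 349.3777]
1 shanktop [317.2204 360.187 ]
1 shank [312.6504 359.9246]
1 low [304.8121 397.0733]
1 tiplow [304.2256 413.261 ]
1 tiptop [308.473  400.8452]
-1 tubeend [320.8565 349.3777]
-1 shanktop [317.2204 360.187 ]
-1 shank [307.7102 402.5248]
-1 low [304.8121 397.0733]
-1 tiplow [309.3519 369.3643]
-1 tiptop [313.604  356.5201]
```

View pics/g3.png

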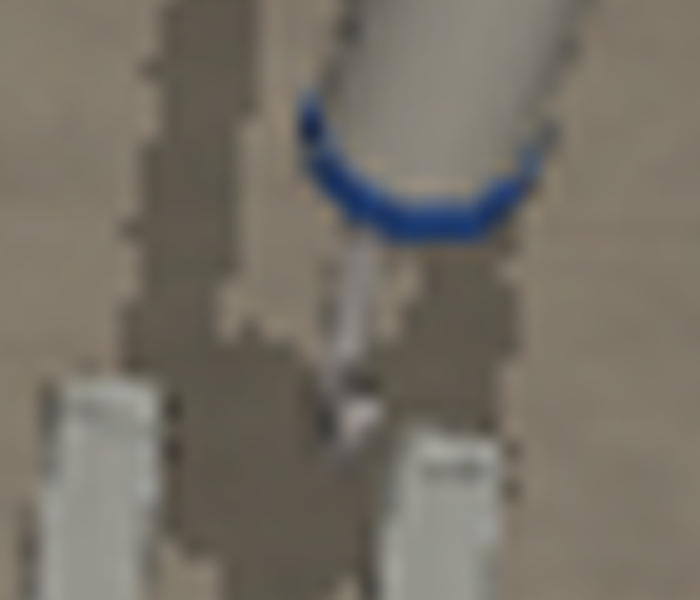

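The bright tip at crop (355,410), g2 pixel (311,402), matches the prediction for a tip towards +x (308,401). So the hook enters from the carrier's -x side. I'll move to staging.

```bash
python3 -c "
from h import *
goal((.505,-.162,.32),-4.5)"
```

```text
t 4.1667 row [0.0118 0.3927 0.0008] [-0.0013 -0.0013 -0.0877]
```

```bash
echo '[{"aperture": 0, "d": [0.001, 0.03, 0], "r": [0, 0, -0.02]}, {"aperture": 0, "d": [0.012, 0.393, 0], "r": [-0.001, -0.001, -0.088]}, {"aperture": 0, "d": [0.012, 0.393, 0], "r": [-0.001, -0.001, -0.088]}, {"aperture": 0, "d": [0.012, 0.393, 0], "r": [-0.001, -0.001, -0.088]}, {"aperture": 0, "d": [0.012, 0.393, 0], "r": [-0.001, -0.001, -0.088]}, {"aperture": 0, "d": [0.012, 0.393, 0], "r": [-0.001, -0.001, -0.088]}, {"aperture": 0, "d": [0.012, 0.393, 0], "r": [-0.001, -0.001, -0.088]}, {"aperture": 0, "d": [0.012, 0.393, 0], "r": [-0.001, -0.001, -0.088]}, {"aperture": 0, "d": [0.012, 0.393, 0], "r": [-0.001, -0.001, -0.088]}, {"aperture": 0, "d": [0.012, 0.393, 0], "r": [-0.001, -0.001, -0.088]}, {"aperture": 0, "d": [0.012, 0.393, 0], "r": [-0.001, -0.001, -0.088]}, {"aperture": 0, "d": [0.012, 0.393, 0], "r": [-0.001, -0.001, -0.088]}, {"aperture": 0, "d": [0.012, 0.393, 0], "r": [-0.001, -0.001, -0.088]}, {"aperture": 0, "d": [0.012, 0.393, 0], "r": [-0.001, -0.001, -0.088]}]' | python3 jog.py
python3 - <<'E'
from h import *
goal((.505,-.164,.219),-4.5)
s=optics.get_image("side")[:,:,::-1]
cv2.imwrite('pics/g4.png',cv2.resize(s[100:240,90:250],(800,700),interpolation=cv2.INTER_CUBIC)[:600])
E
```

```text
t: 5.33
tool_pos: [0.505, -0.1611, 0.3193]
tool_rot: [-3.138, 0.12, 0.003]
contact_force: [0.3, 0.0, -2.6]
opening: 0.0132
grip_force: 59.2
t 5.3333 row [0.0004 0.003  0.1003] [-0.0011  0.0021  0.0018]
```

View pics/g4.png

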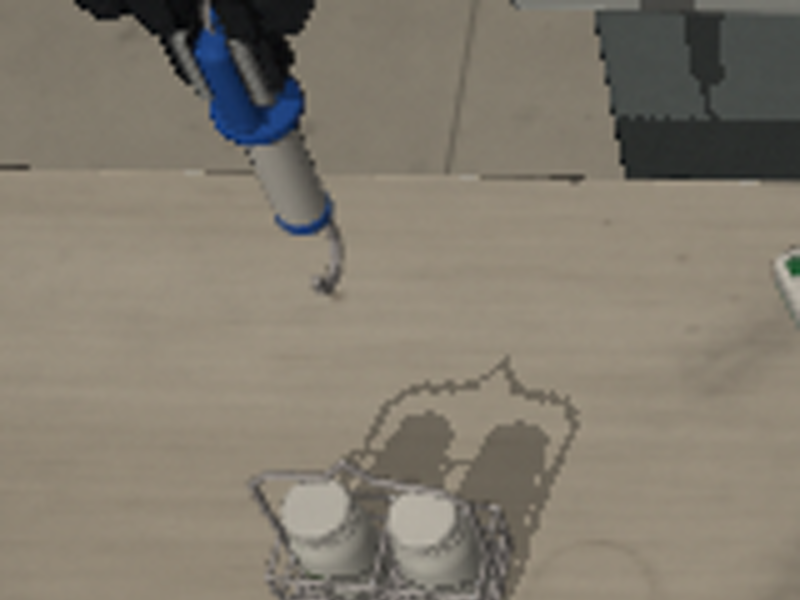

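The J is clear: tip at crop (322,283), towards the camera (+x). The handle peak is unchanged at crop (340,463). I'll check the tip's position by ray, then descend.

```bash
python3 - <<'E'
from h import *
print('tip by ray at z .207:',plane("side",(154.2,156.4),.207),'expected', np.array([.505,-.161,0])+.0135*np.array([.997,-.078,0]))
E
echo '[{"aperture": 0, "d": [0, 0.003, 0.02], "r": [0, 0.002, 0.002]}, {"aperture": 0, "d": [0, 0.003, 0.05], "r": [0, 0.002, 0.002]}, {"aperture": 0, "d": [0, 0.003, 0.08], "r": [0, 0.002, 0.002]}, {"aperture": 0, "d": [0, 0.003, 0.1], "r": [0, 0.002, 0.002]}, {"aperture": 0, "d": [0, 0.003, 0.1], "r": [0, 0.002, 0.002]}, {"aperture": 0, "d": [0, 0.003, 0.1], "r": [0, 0.002, 0.002]}, {"aperture": 0, "d": [0, 0.003, 0.1], "r": [0, 0.002, 0.002]}]' | python3 jog.py
python3 - <<'E'
from h import *
goal((.5615,-.164,.219),-4.5)
s=optics.get_image("side")[:,:,::-1]
cv2.imwrite('pics/g5.png',cv2.resize(s[130:230,110:230],(720,600),interpolation=cv2.INTER_CUBIC))
E
```

```text
tip by ray at z .207: [ 0.5186 -0.1585  0.207 ] expected [ 0.5185 -0.1621  0.    ]
t: 5.97
tool_pos: [0.5058, -0.165, 0.2222]
tool_rot: [3.138, -0.124, 0.006]
contact_force: [-0.1, 0.4, -0.8]
opening: 0.0135
grip_force: 59.2
t 5.9667 row [ 0.0554 -0.0054  0.0034] [ 0.0008 -0.004  -0.0004]
```

View pics/g5.png

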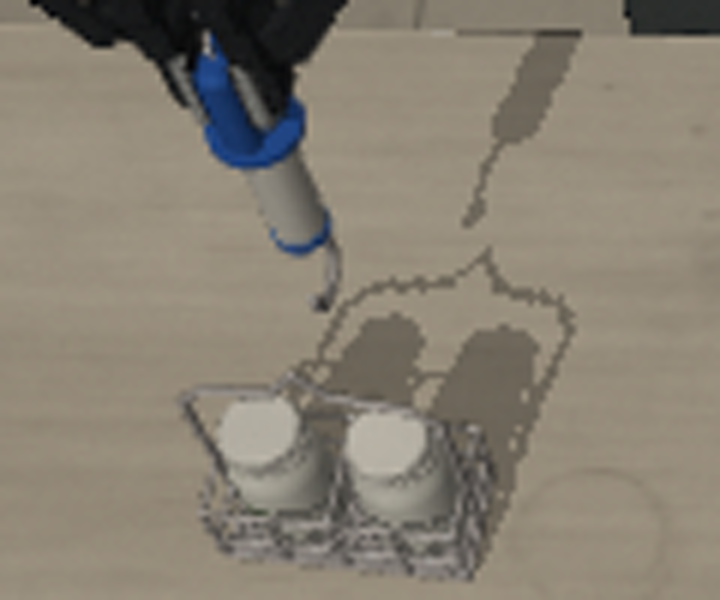

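The hook tip is at crop (320,305) and the peak at (290,377). I'll check lateral alignment by ray.

Run:
```python
from h import *
print('tip',plane("side",(110+320/6-.5,130+304/6-.5),.112),'peak',plane("side",(110+290/6-.5,130+376/6-.5),.124))
m=np.array([.5624,-.1653]);ax=np.array([.078,.997])
for d,z in((.052,.104),(-.052,.104),(0,.124)): print((proj("side",[*(m+ax*d),z])-[110,130]+.5)*6)
```

```text
tip [ 0.5212 -0.1622  0.112 ] peak [ 0.5602 -0.1649  0.124 ]
[432.9029 418.1639]
[169.8095 393.8445]
[287.9784 381.135 ]
```

```bash
echo '[{"aperture": 0, "d": [0, 0, 0.004], "r": [0, -0.002, 0]}, {"aperture": 0, "d": [0.01, 0, 0.004], "r": [0, -0.003, 0]}, {"aperture": 0, "d": [0.018, 0, 0.004], "r": [0, -0.003, 0]}, {"aperture": 0, "d": [0.026, 0, 0.004], "r": [0, -0.003, 0]}, {"aperture": 0, "d": [0.034, 0, 0.004], "r": [0, -0.003, 0]}, {"aperture": 0, "d": [0.042, 0, 0.004], "r": [0, -0.003, 0]}, {"aperture": 0, "d": [0.05, 0, 0.004], "r": [0, -0.003, 0]}, {"aperture": 0, "d": [0.054, 0, 0.004], "r": [0, -0.003, 0]}, {"aperture": 0, "d": [0.054, 0, 0.004], "r": [0, -0.003, 0]}, {"aperture": 0, "d": [0.054, 0, 0.004], "r": [0, -0.003, 0]}]' | python3 jog.py
python3 - <<'E'
from h import *
goal((.5615,-.166,.219),-4.5)
s=optics.get_image("side")[:,:,::-1]
cv2.imwrite('pics/g6.png',cv2.resize(s[130:230,110:230],(720,600),interpolation=cv2.INTER_CUBIC))
E
```

```text
t: 6.85
tool_pos: [0.5588, -0.1696, 0.2162]
tool_rot: [-3.139, 0.126, 0.003]
contact_force: [0.5, -0.7, -1.2]
opening: 0.0133
grip_force: 59.2
t 6.85 row [ 0.0024 -0.0038 -0.0028] [-0.0003  0.0021 -0.0015]
```

View pics/g6.png

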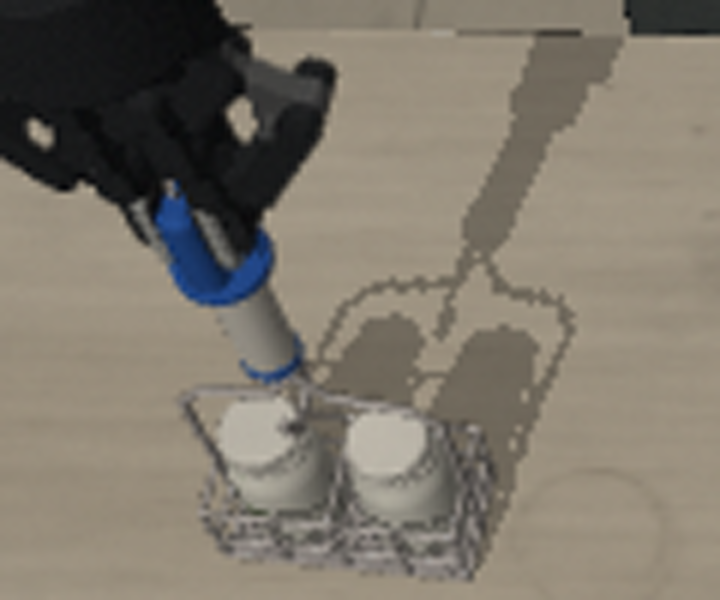

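The hook tip is at crop (290,425), in front of the handle, with the tube end at (272,372). The carrier hasn't moved. I'll check the numbers before lifting.

Run:
```python
from h import *
print('tip',plane("side",(110+291/6-.5,130+424/6-.5),.106)); print((proj("side",[.5745,-.166,.106])-[110,130]+.5)*6)
```

```text
tip [ 0.5714 -0.1672  0.106 ]
[292.9001 431.3014]
```

```bash
echo '[{"aperture": 0, "d": [0.002, -0.001, 0]}, {"aperture": 0, "d": [0.003, -0.001, -0.008]}, {"aperture": 0, "d": [0.003, -0.001, -0.016]}, {"aperture": 0, "d": [0.003, -0.001, -0.024]}, {"aperture": 0, "d": [0.003, -0.001, -0.03]}, {"aperture": 0, "d": [0.003, -0.001, -0.034]}, {"aperture": 0, "d": [0.003, -0.001, -0.037]}, {"aperture": 0, "d": [0.003, -0.001, -0.04]}, {"aperture": 0, "d": [0.003, -0.001, -0.043]}, {"aperture": 0, "d": [0.003, -0.001, -0.046]}, {"aperture": 0, "d": [0.003, -0.001, -0.049]}, {"aperture": 0, "d": [0.003, -0.001, -0.052]}, {"aperture": 0, "d": [0.003, -0.001, -0.055]}, {"aperture": 0, "d": [0.003, -0.001, -0.058]}, {"aperture": 0, "d": [0.003, -0.001, -0.061]}, {"aperture": 0, "d": [0.003, -0.001, -0.064]}, {"aperture": 0, "d": [0.003, -0.001, -0.064]}, {"aperture": 0, "d": [0.003, -0.001, -0.064]}]' | python3 jog.py
python3 - <<'E'
from h import *
s=optics.get_image("side")[:,:,::-1]
cv2.imwrite('pics/g7.png',cv2.resize(s[120:230,100:230],(780,660),interpolation=cv2.INTER_CUBIC)[:600])
E
```

```text
t: 8.4
tool_pos: [0.562, -0.1689, 0.2808]
tool_rot: [3.139, -0.126, -0.001]
contact_force: [0.4, 0.0, -5.5]
opening: 0.0133
grip_force: 58.8
```

View pics/g7.png

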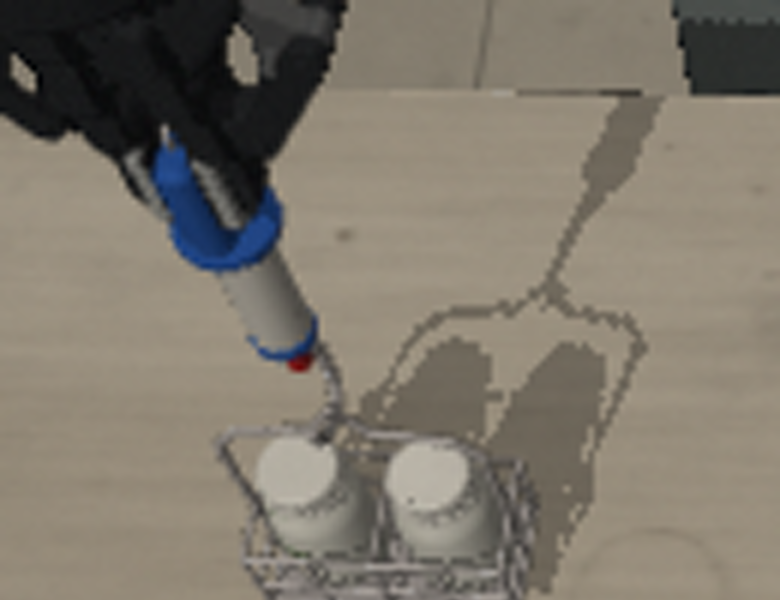

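The hook sits under the kink (crop ~(330,415)), the spring is drawn out (red mark visible), and about 4.3 N is carried. I'll lift slowly and let it settle.

```bash
echo '[{"aperture": 0, "d": [0, 0, -0.001]}, {"aperture": 0, "d": [0, 0, -0.003]}, {"aperture": 0, "d": [0, 0, -0.006]}, {"aperture": 0, "d": [0, 0, -0.009]}, {"aperture": 0, "d": [0, 0, -0.012]}, {"aperture": 0, "d": [0, 0, -0.015]}, {"aperture": 0, "d": [0, 0, -0.018]}, {"aperture": 0, "d": [0, 0, -0.021]}, {"aperture": 0, "d": [0, 0, -0.024]}, {"aperture": 0, "d": [0, 0, -0.027]}, {"aperture": 0, "d": [0, 0, -0.03]}, {"aperture": 0, "d": [0, 0, -0.033]}, {"aperture": 0, "d": [0, 0, -0.036]}, {"aperture": 0, "d": [0, 0, -0.039]}, {"aperture": 0, "d": [0, 0, -0.041]}, {"aperture": 0, "d": [0, 0, -0.042]}, {"aperture": 0, "d": [0, 0, -0.042]}, {"aperture": 0, "d": [0, 0, -0.042]}]' | python3 jog.py
for i in 1 2 3; do echo '[{"aperture": 0}, {"aperture": 0}, {"aperture": 0}, {"aperture": 0}, {"aperture": 0}, {"aperture": 0}, {"aperture": 0}, {"aperture": 0}, {"aperture": 0}, {"aperture": 0}, {"aperture": 0}, {"aperture": 0}, {"aperture": 0}, {"aperture": 0}, {"aperture": 0}, {"aperture": 0}, {"aperture": 0}, {"aperture": 0}, {"aperture": 0}, {"aperture": 0}]' | python3 jog.py | grep -E '^t:|force|pos'; done
python3 - <<'E'
from h import *
f=[]
for k in range(10): f.append(optics.get_image("side")[:,:,::-1][100:240,90:240])
d=[int((np.abs(a.astype(int)-f[0]).max(2)>25).sum()) for a in f]; print(d)
cv2.imwrite('pics/g8.png',cv2.resize(f[-1],(640,597),interpolation=cv2.INTER_CUBIC))
E
```

```text
t: 9.95
tool_pos: [0.5619, -0.1689, 0.3224]
tool_rot: [-3.139, 0.126, 0.002]
contact_force: [0.1, -0.0, -3.8]
opening: 0.0133
grip_force: 58.8
t: 11.62
tool_pos: [0.5619, -0.1689, 0.3224]
contact_force: [0.5, 0.1, -4.5]
grip_force: 58.8
t: 13.28
tool_pos: [0.5619, -0.1689, 0.3224]
contact_force: [-0.6, 0.4, -5.1]
grip_force: 58.8
t: 14.95
tool_pos: [0.5619, -0.1689, 0.3225]
contact_force: [0.1, -0.6, -3.4]
grip_force: 58.8
[0, 0, 0, 0, 0, 0, 0, 0, 0, 0]
```

View pics/g8.png

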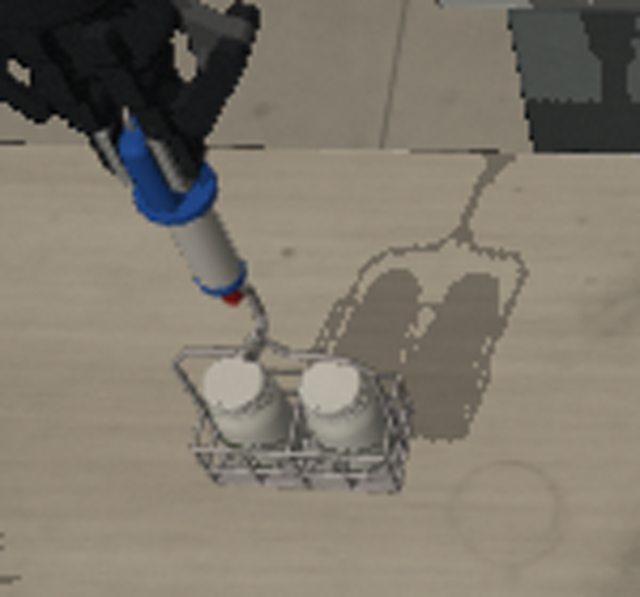

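The carrier hangs level and motionless from the kink (crop ~(258,340)), with both bottles standing and its shadow well separated. I'm handing in.

Run:
```python
from h import *
for z in(.16,.175,.19): print(z,plane("side",(90+258*.2344,100+338*.2344),z))
print(ctrl.finish_job())
```

```text
0.16 [ 0.5476 -0.1742  0.16  ]
0.175 [ 0.5564 -0.1687  0.175 ]
0.19 [ 0.5652 -0.1632  0.19  ]
the job is handed in; nothing more can be done
None
```

The job is handed in: the gripper holds the balance upright, and the carrier hangs level and still from the hook at the kink, roughly 5–6 cm above the bench, with both bottles standing in it; no verdict was printed.

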